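# Fit a fresh drying cartridge to the dry-air station

## Task

Fit the fresh drying cartridge (orange beads) to the dry-air station: snap it sideways into both spring clips, its brass spigot towards the blue port block, then slide it along in the clips until its white cap butts on the port and holds the valve inside open. Feel your way and push gently, about 15 N at the most, so that nothing cracks; leave the spent dark-green cartridge and the vials as they are.

Things in the scene. Friction and masses are not known exactly. Their poses are not given: they have to be found in the camera images.
- fresh_cartridge_mid (a point): Centre of the fresh drying cartridge: clear round tube of orange beads, 22 mm diameter, 144 mm long (72 mm either way from here), 55 to 115 g, with a hexagonal cap 27 mm across flats and 14 mm long on each end (white in front, grey behind). This point is on the tube's axis; x points along the tube to the white cap. It lies on its caps' flats, axis 13.5 mm above the table.
- fresh_cartridge_tip (a point): Tip of the brass spigot (9 mm diameter, 12 mm long) on the fresh cartridge's white cap, 98 mm from the cartridge's centre. The white cap's flat front face lies 12 mm behind this tip.
- spent_cartridge_mid (a point): Centre of the spent cartridge: the same shape with dark green beads, lying on the table, axis 13.5 mm up. Leave it where it is. The two cartridges may lie in either order.
- station: Dry-air station, fixed on the table: aluminium plate 244 x 74 x 8 mm carrying two steel C-shaped spring clips, mouths upwards, and at its +x end a blue port block. Origin on the table midway between the clips; x runs along the clips' axis to the port, z up.
- clip_axis (a point): Point on the clips' axis midway between them, 44 mm above the table: the axis of a fully seated tube passes here. Between the clips 72 mm of length is clear for the fingers, down to the 8 mm plate. The caps do not fit the clips, so the cartridge's centre must stay within 22 mm of here along x. Sliding a clipped tube takes 2 to 4 N.
- clip_plus (a point): Seat centre of the clip near the port (12 mm wide along x, 42 mm from the middle). Mouth 16 mm at the lips, 30 mm at the flare, which ends 16 mm above this point. Pressed straight down, the tube's axis meets the lips about 15 mm above the seat, and from about 7 mm above it drops in. Both clips together take 7 to 13 N; the seat below is hard.
- clip_minus (a point): Seat centre of the other, equal clip, 42 mm from the middle on the side away from the port.
- port_nearest (a point): On the clips' axis, 90 mm from the middle: the nearest place of the port block's flat face. The block (34 x 40 x 44 mm along x, y, z, top 66 mm above the table) is clamped on a rail 0 to 14 mm beyond, a different way each time and NOT measured: feel for it. It does not yield. Its 13 mm bore takes the spigot; snap in with the spigot's tip 3 mm or more short of this point.
- port_valve (a joint): Travel in m of the valve in the port's bore, pushed in along +x by the spigot against a light spring (1 N): 0 shut, 0.003 when the white cap is home on the port's face, where the push rises steeply. The clips' friction holds the cartridge there.
- fresh_cartridge: The fresh cartridge as a whole; origin 13.5 mm straight below its centre point as it lies on the table, same axes.
- vial_a: Glass vial with a white cap, standing, 24 mm diameter, 54 mm tall, origin under its centre. Leave it alone.
- vial_b: Glass vial with a dark cap, standing, 24 mm diameter, 54 mm tall, origin under its centre. Leave it alone.

How it is judged:
By the outcome, as a careful person would: the job done as asked, in the order asked, and still so for the second after the job is handed in, with the robot touching nothing.
It also fails if it takes over 67 s, if anything falls off the work surface, if the arm or the gripper's body presses on something with over 40 N, if the wrist force passes 120 N, or if a joint passes its speed limit or range.

## Robot

A 6-joint arm with a two-finger parallel gripper is mounted at the origin on a cart in front of the work surface, level with it; the furniture and walls round the work are solid. World frame = base frame: x ahead of the robot, y to its left, z up, the work surface at z = 0. Lengths are in m, angles in degrees, forces in N, time in s.
With the tool pointing down it reaches from about 0.375 to 0.9 m from the base axis. Payload 3.1 kg.
Tool frame: the origin (TCP) lies on the centre line of the jaws, within the pads' length; the fingertips stand 25 mm ahead of it and the grasp point (between the pads) lies 6 mm ahead of it; y points along the fingers, x is the direction in which the jaws open and shut, and the axes are right-handed (so a half turn about y gives the same grasp; the last joint's range is limited). The gripper opens to 87 mm and grips with 3 to 60 N. Pads are 19 mm wide; open, the fingers measure 117 mm over their backs; the gripper's body (75 mm by 190 mm) begins 51 mm behind the grasp point.
Start: joints at [61.335, 30.224, 82.088, -0, 67.689, -10.227], TCP at [0.198, 0.593, 0.248] pointing down, gripper open.
Joint ranges: [-176.69, 176.69], [-43.24, 126.21], [12.49, 139.97], [-82, 262], [0, 151.66], [-163.58, 163.58]. Speed limits (degrees/s): [159.86, 159.86, 180, 180, 180, 180].

## Interface

Orientations are given as a 3x3 rotation matrix whose columns are the frame's x, y, z axes.
In Python, from rig import * gives the robot as it stands.
- The arm moves only by the tool play_rows, never from a script. Its argument "commands" is a list of rows, each a list of 2 entries, a list of its own where there are three numbers: the shift along the world's x, y, z in m, then the turn, a rotation vector about the world's x, y, z in rad. A call has 1 to 10 rows; each row is the pose to reach, as a shift and turn from the pose commanded when the call began; what a row does not reach only later rows make up. A row lasts 1/8 s, in which the tool goes at most 62.5 mm and 10.7 degrees, less where a joint would pass 70% of its speed; a pose out of reach is approached as far as the arm can. A call with a gripper value outside its range is refused whole. "gripper" is the finger opening in m, from 0 to 0.087, set as the call begins (left out, the last holds). The fingers move at their own pace and stop on an object; the grip force is fixed at half the most. Time passes only in rows, so rows that repeat a pose let the fingers close. It gives the time, the measured TCP pose, the force and the opening at its end, in the units of the state.
- read_state(): the state, without advancing time (a new reading comes with each control period).
- capture(name): name is "scene" or "top" or "wrist"; returns a dict with "frame" (400x640x3 uint8, red, green, blue), "depth" (400x640 float32, m along the optical axis (not along the pixel's ray), 0 where there is no reading), "mtx" (3x3 intrinsics, pixels), "dist_coeffs" ([k1, k2, p1, p2, k3] as OpenCV has them; the pictures are not rectified), "cam_to_world" (4x4, takes a point from camera to world coordinates); the wrist camera has in their place "hand_eye" (4x4, takes a point from camera to tool coordinates, whose origin is the TCP and whose axes are the tool frame's). Camera axes: x right, y down, z forward; pixel columns grow to the right and rows downward; lengths in m; the calibration is good to about 2 mm. A picture is of the moment at which its call begins: read the wrist's pose just before it.
- hand_in(): hands the job in, once; it reports no verdict.
The state is a dict: "time_s": time; "joint_positions": joint angles; "qvel": joint speeds; "tau": joint torques, N m; "position": TCP position; "tcp_rot": TCP orientation; "force": force on the tool from outside, world axes, zero at the start; "moment": the same for the moment, N m; "opening": opening from 0.0 (shut) to 1.0 (fully open).
Only numpy, scipy, OpenCV 4.12 (cv2) and the standard library are available. Lean on these libraries where they do the work, as an engineer would, in place of code of your own. Each camera call takes 0.05 s, during which the arm holds its last target. There are 200 camera calls.

## Working session

There is one attempt and no reset: what is moved stays moved. The work goes in short steps, Python scripts to look and compute and a tool call to move; the robot and the scene stay as the last step left them, time stands still between calls to the robot, and variables do not carry over. Pictures are saved under pics/ and viewed, about 8 in all and at most 12, crops included, and the job is handed in when it is done.

Besides the shell and the picture viewer there is one more tool, called after ">>>" as name(argument=value, ...) on one line, values as JSON. play_rows: Moves the arm, as the interface text tells. Its arguments: {"type":"object","properties":{"commands":{"type":"array"},"gripper":{"type":"number"}},"required":["commands"]}

```bash
mkdir -p pics
cat > h.py <<'E'
from rig import *
import numpy as np, cv2
def save(c,n): cv2.imwrite('pics/'+n,c['frame'][:,:,::-1])
def pts(c,T):
    "world point per pixel from depth"
    h,w=c['depth'].shape
    u,v=np.meshgrid(np.arange(w),np.arange(h))
    p=cv2.undistortPoints(np.stack([u,v],-1).reshape(-1,1,2).astype(np.float64),c['mtx'],np.array(c['dist_coeffs'])).reshape(h,w,2)
    d=c['depth'][...,None]
    P=np.concatenate([p*d,d],-1)
    return P@T[:3,:3].T+T[:3,3]
def ray(c,T,uv,z):
    p=cv2.undistortPoints(np.array(uv,float).reshape(-1,1,2),c['mtx'],np.array(c['dist_coeffs'])).reshape(-1,2)
    d=np.c_[p,np.ones(len(p))]@T[:3,:3].T; o=T[:3,3]
    return o+d*((z-o[2])/d[:,2])[:,None]
E
python3 - <<'E'
from h import *
s=read_state();print(s['time_s'],s['position'],s['force'],s['opening'],np.round(s['tcp_rot'],3).tolist())
t=capture('top');save(t,'top.png');c=capture('scene');save(c,'scene.png')
np.savez('a.npz',**{'t_'+k:v for k,v in t.items()},**{'s_'+k:v for k,v in c.items()})
print(t['cam_to_world'],t['mtx'],t['dist_coeffs'])
im=np.vstack([t['frame'],c['frame']])[:,:,::-1]
cv2.imwrite('pics/both.png',cv2.resize(im,None,fx=.75,fy=.75,interpolation=cv2.INTER_AREA))
E
```

```text
0.0 [0.19731244 0.59234479 0.2465731 ] [-0.25144526 -0.03007848 -0.62771288] 1.0015134811932043 [[0.316, -0.001, -0.949], [0.949, -0.002, 0.316], [-0.002, -1.0, 0.0]]
[[-7.01818572e-03 -9.88474871e-01  1.51222271e-01  3.63342636e-01]
 [-9.99972126e-01  6.55211507e-03 -3.58008773e-03  2.79722171e-04]
 [ 2.54800104e-03 -1.51243181e-01 -9.88493302e-01  1.34930525e+00]
 [ 0.00000000e+00  0.00000000e+00  0.00000000e+00  1.00000000e+00]] [[490.30500819   0.         314.8745515 ]
 [  0.         490.30500819 187.62367994]
 [  0.           0.           1.        ]] [0.03176199 0.         0.         0.         0.        ]
```

View pics/both.png

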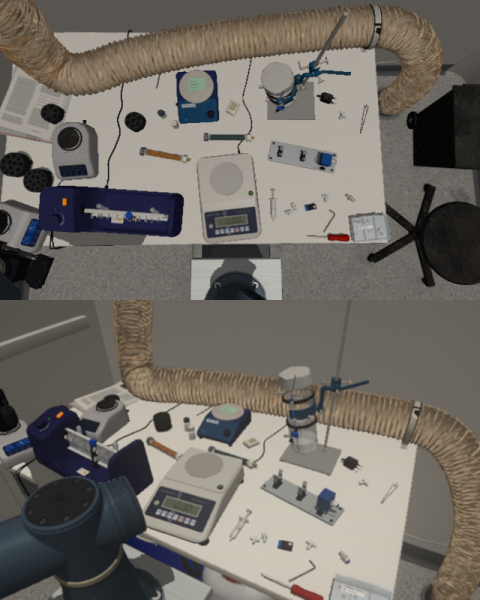

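The top view shows the fresh (orange) cartridge near full-resolution (220,205), the spent one near (303,182), the station at (403,208) with its port to the right, and a balance in between at (305,260).

Run:
```python
from h import *
a=np.load('a.npz');t={k[2:]:a[k] for k in a if k[:2]=='t_'}
f=t['frame'];T=t['cam_to_world'];P=pts(t,T);np.save('P.npy',P)
hsv=cv2.cvtColor(f,cv2.COLOR_RGB2HSV)
def comp(m,n,roi):
    k=np.zeros_like(m);x0,y0,x1,y1=roi;k[y0:y1,x0:x1]=m[y0:y1,x0:x1]
    N,l,st,ce=cv2.connectedComponentsWithStats(k);i=1+np.argmax(st[1:,4]);q=np.argwhere(l==i)[:,::-1].astype(np.float32)
    r=cv2.minAreaRect(q);print(n,st[i],ce[i],r,'zmed',np.median(P[l==i][:,2]),'xyz',np.median(P[l==i],0));return ce[i],r
ce,r=comp(cv2.inRange(hsv,(5,90,60),(22,255,255)),'orange',(170,180,265,225))
b=cv2.boxPoints(r);print(ray(t,T,b,.0135)[:,:2],ray(t,T,[ce],.0135))
ce,r=comp(cv2.inRange(hsv,(100,130,50),(120,255,255)),'port',(400,180,470,240))
print(ray(t,T,cv2.boxPoints(r),.066)[:,:2])
ce,r=comp(cv2.inRange(hsv,(35,40,20),(95,255,120)),'green',(260,165,350,195));print(ray(t,T,[ce],.0135))
z=P[...,2]; m=((z>.004)&(z<.014)).astype(np.uint8)*255
ce,r=comp(m,'plate',(345,175,460,235));print(ray(t,T,cv2.boxPoints(r),.008)[:,:2])
for n,x,y,w,h in(('fr',170,180,100,50),('st',345,175,115,60)):
    cv2.imwrite(f'pics/{n}.png',cv2.resize(f[y:y+h,x:x+w,::-1],(800 if n=='fr' else 800,int(800*h/w)))[:420])
A=cv2.imread('pics/fr.png')[:300];
A=np.vstack([cv2.resize(cv2.imread('pics/fr.png'),(580,290)),cv2.resize(cv2.imread('pics/st.png'),(580,300))]);cv2.imwrite('pics/zoom.png',A)
# heights of surroundings
for n,(x0,y0,x1,y1) in dict(balance=(262,202,348,322),blue=(232,90,295,168),vials=(205,140,245,172),duct=(60,20,460,130),rig=(345,10,470,160)).items():
    q=P[y0:y1,x0:x1].reshape(-1,3);q=q[q[:,2]>.03];print(n,np.percentile(q,[1,99],axis=0).round(3).tolist(),q[:,2].max())
```

```text
orange [195 200  46  15 305] [217.36721311 206.48196721] ((217.31735229492188, 206.46542358398438), (45.8886833190918, 6.745211601257324), 10.713122367858887) zmed 0.02239651365288653 xyz [0.51684492 0.26143641 0.02239651]
[[0.52040863 0.32582999]
 [0.53865332 0.32296868]
 [0.51426301 0.19934532]
 [0.49609373 0.20246488]] [[0.51728709 0.26249518 0.0135    ]]
port [426 204  17  18 213] [434.61971831 212.59624413] ((434.36541748046875, 212.67308044433594), (13.924245834350586, 16.473756790161133), 11.309932708740234) zmed 0.06407360495425385 xyz [ 0.49064379 -0.31932936  0.0640736 ]
[[ 0.47359689 -0.29458634]
 [ 0.51611772 -0.30485191]
 [ 0.50867085 -0.34032751]
 [ 0.46623877 -0.32989695]]
green [281 180  45   7 238] [302.46638655 182.80672269] ((303.0081481933594, 182.71450805664062), (44.09628677368164, 5.826193809509277), 1.6365771293640137) zmed 0.022085332053413675 xyz [0.5797337  0.03068004 0.02208533]
[[0.58137405 0.02959395 0.0135    ]]
plate [ 357  188   93   39 1468] [395.78882834 207.05245232] ((402.7474365234375, 208.621337890625), (89.92201232910156, 28.316728591918945), 10.17551040649414) zmed 0.0075649866607024885 xyz [ 0.51317621 -0.2236499   0.00756499]
[[ 0.49286676 -0.1168817 ]
 [ 0.57015984 -0.13226134]
 [ 0.52434317 -0.37449645]
 [ 0.44794985 -0.35712643]]
balance [[0.22, -0.078, 0.033], [0.508, 0.126, 0.095]] 1.3493052537430195
blue [[0.627, 0.063, 0.031], [0.823, 0.213, 0.081]] 1.3493052537430195
vials [[0.419, 0.041, 0.03], [0.694, 0.278, 1.065]] 1.3493052537430195
duct [[0.672, -0.368, 0.058], [0.986, 0.613, 0.534]] 1.3493052537430195
rig [[0.663, -0.408, 0.055], [1.018, -0.082, 0.583]] 1.3493052537430195
```

View pics/zoom.png

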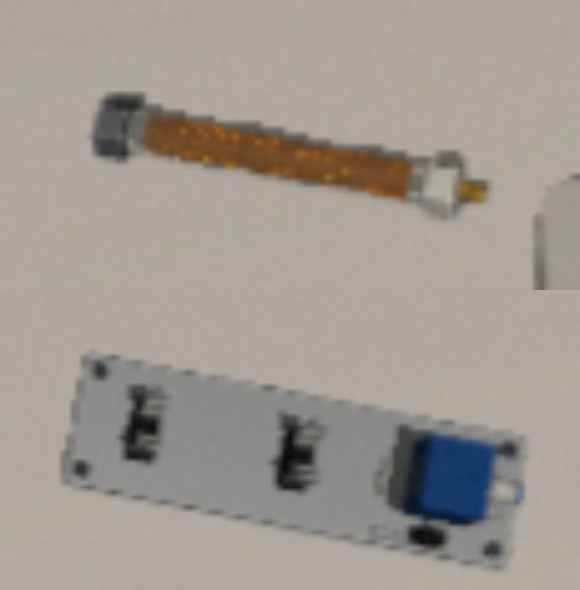

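Fresh cartridge: grey cap on the left, white cap and spigot pointing right (towards −y). That is already parallel to the station axis, with the port at right. I'll check the path heights and then move over the cartridge.

Run:
```python
from h import *
P=np.load('P.npy').reshape(-1,3);P=P[(P[:,2]<1.2)]
def mx(n,x0,x1,y0,y1):
    q=P[(P[:,0]>x0)&(P[:,0]<x1)&(P[:,1]>y0)&(P[:,1]<y1)];print(n,np.percentile(q[:,2],[50,99,100]).round(3))
mx('device',.25,.55,.33,.6);mx('pathlo',.3,.65,.15,.4);mx('station',.38,.65,-.4,-.05);mx('transit',.35,.64,-.1,.2)
q=P[(P[:,2]>.045)&(P[:,2]<.07)&(P[:,0]>.55)&(P[:,0]<.72)&(P[:,1]>.17)&(P[:,1]<.3)];print(q.round(3)[::4].tolist())
w=capture('wrist');print(w['hand_eye'].round(3))
```

```text
device [0.04  0.166 0.174]
pathlo [0.001 0.173 0.181]
station [-0.     0.075  0.083]
transit [0.005 0.095 0.177]
[[0.719, 0.171, 0.07], [0.719, 0.194, 0.062], [0.717, 0.177, 0.07], [0.717, 0.2, 0.058], [0.717, 0.189, 0.057], [0.713, 0.207, 0.063], [0.713, 0.197, 0.063], [0.714, 0.186, 0.061], [0.712, 0.205, 0.057], [0.712, 0.194, 0.058], [0.71, 0.183, 0.063], [0.709, 0.172, 0.068], [0.709, 0.2, 0.058], [0.709, 0.189, 0.059], [0.706, 0.177, 0.068], [0.707, 0.206, 0.056], [0.706, 0.194, 0.058], [0.706, 0.184, 0.058], [0.707, 0.173, 0.054], [0.702, 0.202, 0.063], [0.705, 0.192, 0.052], [0.704, 0.181, 0.054], [0.703, 0.17, 0.058], [0.702, 0.201, 0.052], [0.702, 0.189, 0.054], [0.7, 0.178, 0.059], [0.699, 0.206, 0.053], [0.699, 0.195, 0.055], [0.699, 0.184, 0.055], [0.697, 0.172, 0.06], [0.695, 0.199, 0.059], [0.697, 0.19, 0.051], [0.695, 0.178, 0.059], [0.694, 0.209, 0.051], [0.694, 0.198, 0.051], [0.692, 0.186, 0.059], [0.694, 0.176, 0.05], [0.69, 0.205, 0.055], [0.691, 0.195, 0.054], [0.69, 0.184, 0.056], [0.691, 0.173, 0.053], [0.688, 0.203, 0.051], [0.689, 0.192, 0.051], [0.688, 0.18
[... 547 characters left out ...]
, 0.045], [0.667, 0.276, 0.048], [0.667, 0.265, 0.051], [0.667, 0.198, 0.049], [0.663, 0.275, 0.054], [0.663, 0.265, 0.053], [0.664, 0.179, 0.047], [0.66, 0.267, 0.054], [0.66, 0.277, 0.046], [0.658, 0.265, 0.051], [0.638, 0.226, 0.055], [0.638, 0.215, 0.054], [0.636, 0.221, 0.05], [0.633, 0.229, 0.051], [0.633, 0.218, 0.054], [0.63, 0.232, 0.052], [0.63, 0.221, 0.055], [0.631, 0.211, 0.05], [0.628, 0.224, 0.052], [0.627, 0.212, 0.056], [0.624, 0.225, 0.057], [0.626, 0.216, 0.047], [0.622, 0.226, 0.053], [0.623, 0.216, 0.05], [0.62, 0.224, 0.05], [0.618, 0.224, 0.046]]
[[ 1.    -0.     0.    -0.001]
 [-0.    -0.261  0.965 -0.136]
 [-0.    -0.965 -0.261  0.07 ]
 [ 0.     0.     0.     1.   ]]
```

>>> play_rows(commands=[[[0.04, -0.04, 0.0], [0, 0, -0.18]], [[0.08, -0.08, 0.0], [0, 0, -0.36]], [[0.12, -0.12, 0.0], [0, 0, -0.54]], [[0.16, -0.16, 0.0], [0, 0, -0.72]], [[0.2, -0.2, 0.0], [0, 0, -0.9]], [[0.24, -0.25, 0.0], [0, 0, -1.08]], [[0.28, -0.29, 0.0], [0, 0, -1.26]], [[0.319, -0.331, 0.0], [0, 0, -1.443]], [[0.319, -0.331, 0.0], [0, 0, -1.443]], [[0.319, -0.331, 0.0], [0, 0, -1.443]]], gripper=0.06)

```text
time_s: 1.4
position: [0.5159, 0.2618, 0.2471]
tcp_rot: [[0.981, -0.002, 0.193], [-0.193, 0.0, 0.981], [-0.002, -1.0, -0.0]]
force: [-1.3, 0.7, -0.5]
opening: 0.687
```

```bash
cat >> h.py <<'E'
def wrist():
    s=read_state();w=capture('wrist');B=np.eye(4);B[:3,:3]=s['tcp_rot'];B[:3,3]=s['position']
    return s,w,B@w['hand_eye']
E
python3 - <<'E'
from h import *
s,w,T=wrist();save(w,'w1.png');f=w['frame'];hsv=cv2.cvtColor(f,cv2.COLOR_RGB2HSV)
m=cv2.inRange(hsv,(5,90,60),(22,255,255));N,l,st,ce=cv2.connectedComponentsWithStats(m)
i=1+np.argmax(st[1:,4]);print(st[i],ce[i]);q=np.argwhere(l==i)[:,::-1].astype(np.float32)
r=cv2.minAreaRect(q);g=ray(w,T,cv2.boxPoints(r),.0135);print(r,g.round(4))
G=ray(w,T,q,.0135)[:,:2];c=G.mean(0);u=np.linalg.svd(G-c,full_matrices=False)[2][0];u*=-np.sign(u[1])
a=(G-c)@u;print('mean',c,'dir',u,np.degrees(np.arctan2(u[1],u[0])),a.min(),a.max(),'mid',c+u*(a.min()+a.max())/2)
P=pts(w,T);print('toptop',np.median(P[l==i],0))
E
```

```text
[ 245  303  309   18 3674] [411.28742515 313.32634731]
((398.9066162109375, 312.8318786621094), (15.616875648498535, 308.03839111328125), 88.85424041748047) [[ 0.3673  0.0937  0.0135]
 [ 0.8357  0.0082  0.0135]
 [ 0.8378 -0.0215  0.0135]
 [ 0.3602  0.0664  0.0135]]
mean [0.61602405 0.0345813 ] dir [ 0.98402099 -0.17805249] -10.256343277471412 -0.25691231915490786 0.2274425028544539 mid [0.60152459 0.03720489]
toptop [0.54898523 0.2784494  0.31905846]
```

View pics/w1.png

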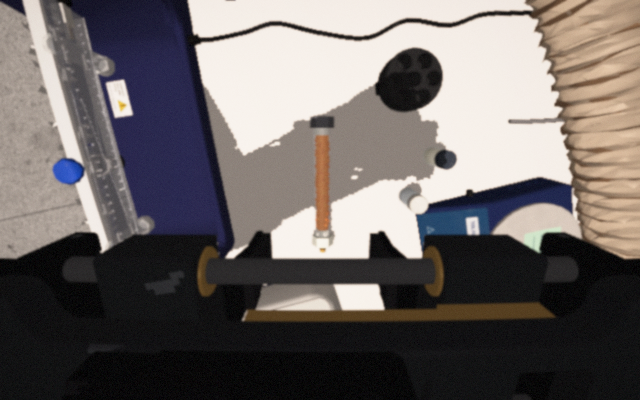

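The wrist view shows the cartridge lying centred between the fingers: grey cap at (322,123), white cap at (322,240), spigot at (322,249). My colour mask picked up brass on the gripper, so I'll rerun it within that region.

```bash
cat >> h.py <<'E'
def cart(w,T,z,roi):
    f=w['frame'];hsv=cv2.cvtColor(f,cv2.COLOR_RGB2HSV);m=cv2.inRange(hsv,(5,90,60),(22,255,255))
    x0,y0,x1,y1=roi;k=np.zeros_like(m);k[y0:y1,x0:x1]=m[y0:y1,x0:x1]
    N,l,st,ce=cv2.connectedComponentsWithStats(k);i=1+np.argmax(st[1:,4]);q=np.argwhere(l==i)[:,::-1].astype(float)
    G=ray(w,T,q,z)[:,:2];c=G.mean(0);u=np.linalg.svd(G-c,full_matrices=False)[2][0];u*=-np.sign(u[1])
    a=(G-c)@u;print(st[i],'mean',c,'ang',np.degrees(np.arctan2(u[1],u[0])),'ext',a.min(),a.max(),'top',np.median(pts(w,T)[l==i],0))
    return c,u
E
python3 - <<'E'
from h import *
s,w,T=wrist();print(s['position'],np.degrees(np.arctan2(s['tcp_rot'][1,0],s['tcp_rot'][0,0])))
cart(w,T,.0135,(290,90,360,245))
# grey cap back & white cap front edges on axis
print(ray(w,T,[[322,117],[322,129],[323,232],[323,246],[323,250]],.0135).round(4).tolist())
print(w['frame'][112:256,322].tolist()[::2])
E
```

```text
[0.51547328 0.26241867 0.24717291] -11.038676578896268
[ 316  136   14   95 1231] mean [0.51941484 0.26143049] ang -100.74732478612678 ext -0.06019704427888024 0.06691201570721812 top [0.5198191  0.26476133 0.02271963]
[[0.5348, 0.3435, 0.0135], [0.532, 0.3291, 0.0135], [0.507, 0.1927, 0.0135], [0.503, 0.172, 0.0135], [0.5019, 0.166, 0.0135]]
[[244, 237, 231], [196, 184, 173], [109, 97, 97], [68, 65, 67], [63, 59, 62], [59, 57, 57], [58, 57, 59], [62, 59, 60], [122, 116, 113], [174, 166, 158], [179, 171, 162], [181, 165, 153], [180, 127, 92], [187, 125, 83], [183, 120, 80], [182, 121, 80], [179, 118, 80], [181, 117, 79], [179, 118, 79], [174, 113, 77], [177, 115, 79], [178, 117, 78], [182, 120, 80], [184, 122, 82], [184, 123, 79], [184, 122, 79], [182, 119, 79], [180, 121, 78], [176, 116, 78], [175, 119, 79], [175, 114, 76], [176, 115, 76], [184, 123, 81], [179, 118, 76], [176, 115, 76], [179, 118, 77], [185, 123, 82], [181, 118, 78], [181, 119, 78], [179, 121, 76], [180, 121, 79], [179, 120, 78], [176, 116, 78], [178, 116, 77], [179, 117, 79], [180, 119, 77], [179, 118, 77], [178, 116, 76], [178, 118, 75], [180, 120, 78], [180, 119, 77], [178, 114, 74], [179, 118, 77], [178, 115, 76], [179, 114, 75], [176, 115, 73], [177, 116, 74], [177, 113, 70], [179, 118, 77], [174, 130, 101], [180, 168, 156], [185, 178, 165], [193, 182, 172], [215, 205, 192], [249, 245, 237], [248, 244, 236], [248, 244, 236], [247, 242, 232], [206, 181, 141], [199, 152, 83], [238, 213, 164], [247, 241, 232]]
```

>>> play_rows(commands=[[[0.003, -0.003, -0.04], [0, 0, 0]], [[0.003, -0.003, -0.08], [0, 0, 0]], [[0.003, -0.003, -0.12], [0, 0, 0]], [[0.003, -0.003, -0.16], [0, 0, 0]], [[0.003, -0.003, -0.18], [0, 0, 0]], [[0.003, -0.003, -0.195], [0, 0, 0]], [[0.003, -0.003, -0.21], [0, 0, 0]], [[0.003, -0.003, -0.218], [0, 0, 0]], [[0.003, -0.003, -0.218], [0, 0, 0]], [[0.003, -0.003, -0.218], [0, 0, 0]]], gripper=0.06)

```text
time_s: 2.75
position: [0.5201, 0.259, 0.0301]
tcp_rot: [[0.981, 0.001, 0.193], [-0.193, 0.0, 0.981], [0.001, -1.0, 0.001]]
force: [0.6, 1.2, 0.6]
opening: 0.693
```

>>> play_rows(commands=[[[0, 0, 0], [0, 0, 0]], [[0, 0, 0], [0, 0, 0]], [[0, 0, 0], [0, 0, 0]], [[0, 0, 0], [0, 0, 0]], [[0, 0, 0], [0, 0, 0]], [[0, 0, 0], [0, 0, 0]], [[0, 0, 0], [0, 0, 0]], [[0, 0, 0], [0, 0, 0]]], gripper=0.0)

```text
time_s: 3.75
position: [0.5195, 0.2589, 0.0295]
tcp_rot: [[0.981, -0.0, 0.193], [-0.193, -0.0, 0.981], [-0.0, -1.0, -0.0]]
force: [0.2, -0.5, 1.0]
opening: 0.248
```

>>> play_rows(commands=[[[0, 0, 0.02], [0, 0, 0]], [[0, 0, 0.06], [0, 0, 0]], [[0, 0, 0.1], [0, 0, 0]], [[0, 0, 0.14], [0, 0, 0]], [[0, 0, 0.17], [0, 0, 0]], [[0, 0, 0.19], [0, 0, 0]], [[0, 0, 0.2], [0, 0, 0]], [[0, 0, 0.2], [0, 0, 0]], [[0, 0, 0.2], [0, 0, 0]]])

```text
time_s: 4.88
position: [0.519, 0.2587, 0.2284]
tcp_rot: [[0.981, -0.002, 0.193], [-0.193, -0.001, 0.981], [-0.002, -1.0, -0.001]]
force: [-0.8, 0.4, 0.0]
opening: 0.243
```

Run:
```python
from h import *
s,w,T=wrist();print(s['position'],s['force'],s['opening'],np.degrees(np.arctan2(s['tcp_rot'][1,0],s['tcp_rot'][0,0])));save(w,'w2.png')
t=capture('top');save(t,'t2.png')
```

```text
[0.51896936 0.25868045 0.22841194] [-0.75367733  0.39221177  0.03260944] 0.24302146523729914 -11.117424179104216
```

View pics/w2.png

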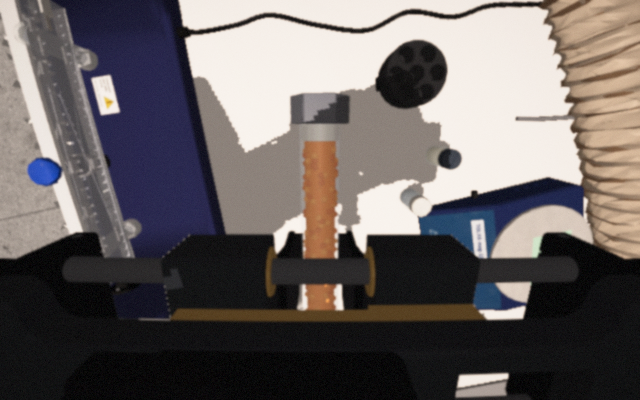

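The cartridge is held: grey cap at rows ~95–124, tube column 320. Next I'll measure how far its middle sits from the TCP, and refine the station from both fixed views.

Run:
```python
from h import *
s,w,T=wrist();R=s['tcp_rot'];p=s['position']
P=(pts(w,T)-p)@R  # tool coords
for v in range(88,140,2): print(v,w['frame'][v,312].tolist(),P[v,312].round(4).tolist(),(( ray(w,T,[[312,v]],p[2]-.001)-p)@R)[0].round(4).tolist())
print(P[150:220:10,320].round(4).tolist())
a=np.load('a.npz');t={k[2:]:a[k] for k in a if k[:2]=='t_'};PT=np.load('P.npy')
# plate outline and clips
z=PT[...,2];q=PT[175:235,345:460].reshape(-1,3)
pl=q[(q[:,2]>.004)&(q[:,2]<.012)][:,:2].astype(np.float32);r=cv2.minAreaRect(pl);print('plate',r,cv2.boxPoints(r).tolist())
cl=q[(q[:,2]>.03)];print(np.c_[cl].round(3)[::2].tolist())
```

```text
88 [248, 242, 236] [-0.0083, 0.2286, 0.117] [-0.0021, 0.0009, 0.0879]
90 [247, 241, 235] [-0.0084, 0.2284, 0.1147] [-0.0021, 0.0009, 0.087]
92 [225, 212, 204] [-0.0084, 0.2284, 0.1124] [-0.0021, 0.0009, 0.0861]
94 [155, 149, 148] [-0.0022, 0.0033, 0.0855] [-0.0021, 0.0009, 0.0853]
96 [151, 144, 145] [-0.0022, 0.0033, 0.0846] [-0.0021, 0.0009, 0.0844]
98 [149, 143, 146] [-0.0022, 0.0039, 0.0838] [-0.0021, 0.0009, 0.0835]
100 [151, 145, 147] [-0.0023, 0.0047, 0.083] [-0.0022, 0.0009, 0.0827]
102 [153, 146, 149] [-0.0022, 0.0042, 0.0821] [-0.0022, 0.0009, 0.0818]
104 [153, 145, 145] [-0.0022, 0.0034, 0.0811] [-0.0022, 0.0009, 0.0809]
106 [153, 148, 150] [-0.0022, 0.0031, 0.0802] [-0.0022, 0.0009, 0.08]
108 [156, 147, 151] [-0.0023, 0.0039, 0.0793] [-0.0022, 0.0009, 0.0791]
110 [156, 149, 151] [-0.0023, 0.0037, 0.0784] [-0.0022, 0.0009, 0.0783]
112 [153, 147, 149] [-0.0023, 0.0036, 0.0775] [-0.0022, 0.0009, 0.0774]
114 [154, 147, 149] [-0.0023, 0.004, 0.0766] [-0.0022, 0.0009, 0.0765]
116 [149, 142, 143] [-0.0023, 0.0044, 0.0757] [-0.0022, 0.0009, 0.0756]
118 [148, 141, 143] [-0.0023, 0.
[... 5717 characters left out ...]
, -0.326, 0.066], [0.48, -0.332, 0.065], [0.481, -0.342, 0.047], [0.481, -0.353, 0.045], [0.48, -0.302, 0.034], [0.478, -0.301, 0.061], [0.477, -0.304, 0.071], [0.477, -0.31, 0.068], [0.477, -0.317, 0.062], [0.477, -0.321, 0.066], [0.477, -0.326, 0.065], [0.477, -0.332, 0.065], [0.477, -0.302, 0.033], [0.477, -0.307, 0.036], [0.477, -0.311, 0.042], [0.475, -0.312, 0.061], [0.475, -0.316, 0.064], [0.474, -0.319, 0.072], [0.475, -0.327, 0.063], [0.475, -0.332, 0.062], [0.474, -0.318, 0.036], [0.474, -0.322, 0.042], [0.473, -0.325, 0.05], [0.473, -0.329, 0.054], [0.472, -0.332, 0.063], [0.363, 0.0, 1.349], [0.472, -0.331, 0.035], [0.471, -0.335, 0.042], [0.363, 0.0, 1.349], [0.363, 0.0, 1.349]]
```

Cartridge middle is at the TCP along the axis (within 0.5 mm), and its axis is 16 mm ahead of the TCP. Clips, coarse: minus (0.525,−0.164), plus (0.510,−0.246). I'll carry it over, offset to the side, so the wrist camera can see the clips.

>>> play_rows(commands=[[[-0.004, -0.03, 0.01], [0, 0, 0]], [[-0.01, -0.085, 0.02], [0, 0, 0]], [[-0.018, -0.14, 0.02], [0, 0, 0]], [[-0.025, -0.195, 0.02], [0, 0, 0]], [[-0.032, -0.25, 0.02], [0, 0, 0]], [[-0.039, -0.305, 0.02], [0, 0, 0]], [[-0.046, -0.36, 0.02], [0, 0, 0]], [[-0.053, -0.415, 0.02], [0, 0, 0]], [[-0.06, -0.47, 0.02], [0, 0, 0]], [[-0.066, -0.52, 0.02], [0, 0, 0]]])

```text
time_s: 6.28
position: [0.4531, -0.2631, 0.2491]
tcp_rot: [[0.981, -0.0, 0.194], [-0.194, 0.0, 0.981], [-0.0, -1.0, 0.0]]
force: [0.4, 0.2, -1.9]
opening: 0.24
```

>>> play_rows(commands=[[[-0.003, -0.03, 0.0], [0, 0, 0]], [[-0.005, -0.043, -0.02], [0, 0, 0]], [[-0.005, -0.043, -0.04], [0, 0, 0]], [[-0.005, -0.043, -0.04], [0, 0, 0]], [[-0.005, -0.043, -0.04], [0, 0, 0]]])

```text
time_s: 6.9
position: [0.4489, -0.3041, 0.2098]
tcp_rot: [[0.981, 0.0, 0.193], [-0.193, -0.0, 0.981], [0.0, -1.0, -0.0]]
force: [1.0, 0.2, -0.8]
opening: 0.244
```

Run:
```python
from h import *
s,w,T=wrist();print(s['time_s'],s['position'],s['force'],s['opening'],np.degrees(np.arctan2(s['tcp_rot'][1,0],s['tcp_rot'][0,0])));save(w,'w3.png')
np.savez('w3.npz',T=T,**w)
```

```text
6.9 [ 0.44887564 -0.30412256  0.20981388] [ 0.99789846  0.18615726 -0.80391137] 0.24360350989130275 -11.100461395578217
```

View pics/w3.png

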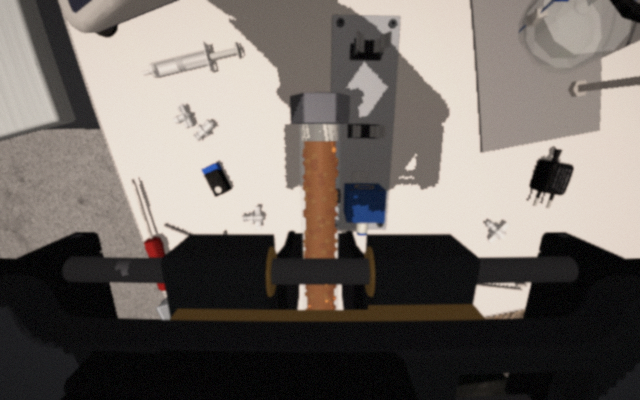

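The wrist view shows the clips at about (366,47) and (364,131), the port at (364,200), and the plate to the right of the held cartridge.

Run:
```python
from h import *
w=dict(np.load('w3.npz'));T=w['T'];P=pts(w,T)
def cl(n,x0,y0,x1,y1,z0,z1):
    q=P[y0:y1,x0:x1].reshape(-1,3);q=q[(q[:,2]>z0)&(q[:,2]<z1)]
    r=cv2.minAreaRect(q[:,:2].astype(np.float32));print(n,len(q),'ctr',np.round(r[0],4),'size',np.round(r[1],4),r[2].__round__(1),'zmax',np.percentile(q[:,2],[50,98]).round(4));return np.array(r[0])
a=cl('minus',340,30,392,68,.05,.07);b=cl('plus',346,118,392,142,.05,.07)
cl('minus_lo',340,30,392,68,.02,.07);cl('plus_lo',346,118,392,142,.02,.07)
d=b-a;print('ang',np.degrees(np.arctan2(d[1],d[0])),np.linalg.norm(d),'mid',(a+b)/2)
cl('port top',345,180,388,230,.055,.08)
hsv=cv2.cvtColor(w['frame'],cv2.COLOR_RGB2HSV)
# plate edges: corners by hand ray at z=.008
e=ray(w,T,[[333,16],[400,16]],.008);print('plate far corners',e.round(4),e.mean(0).round(4))
# plate left/right edges rows
g=cv2.cvtColor(w['frame'],cv2.COLOR_RGB2GRAY)
for v in (20,27,100,112,150,220): print(v,g[v,325:410:1].tolist() if v in(27,) else '', )
q=P[14:34,325:410];print(q[10,::4].round(3).tolist())
```

```text
minus 276 ctr [ 0.5274 -0.1655] size [0.0133 0.032 ] 76.9 zmax [0.0559 0.0614]
plus 224 ctr [ 0.5102 -0.2478] size [0.0118 0.0329] 79.1 zmax [0.0551 0.0611]
minus_lo 678 ctr [ 0.5272 -0.1663] size [0.0153 0.032 ] 76.2 zmax [0.0369 0.0607]
plus_lo 454 ctr [ 0.5102 -0.248 ] size [0.0147 0.0329] 79.1 zmax [0.0392 0.0608]
ang -101.76565519720656 0.08409895133461648 mid [ 0.51881531 -0.20664388]
port top 1298 ctr [ 0.4952 -0.3221] size [0.0342 0.0393] 78.4 zmax [0.0651 0.0665]
plate far corners [[ 0.4998 -0.124   0.008 ]
 [ 0.5703 -0.1371  0.008 ]] [ 0.535  -0.1306  0.008 ]
20 
27 [106, 102, 103, 104, 101, 101, 90, 81, 80, 83, 82, 79, 76, 69, 62, 57, 64, 70, 79, 82, 81, 81, 84, 82, 82, 81, 82, 81, 84, 81, 82, 81, 83, 83, 80, 82, 80, 82, 81, 77, 81, 81, 79, 77, 82, 83, 84, 82, 83, 82, 92, 113, 143, 164, 175, 173, 173, 173, 172, 175, 173, 171, 171, 155, 132, 97, 81, 82, 90, 105, 133, 157, 168, 170, 178, 197, 214, 219, 219, 222, 220, 219, 218, 218, 220]
100 
112 
150 
220 
[[0.491, -0.127, -0.001], [0.495, -0.128, -0.002], [0.498, -0.132, 0.008], [0.502, -0.133, 0.011], [0.506, -0.134, 0.012], [0.511, -0.134, 0.006], [0.515, -0.135, 0.007], [0.52, -0.135, 0.006], [0.524, -0.136, 0.007], [0.528, -0.137, 0.008], [0.532, -0.138, 0.008], [0.537, -0.138, 0.006], [0.541, -0.14, 0.008], [0.545, -0.14, 0.006], [0.549, -0.141, 0.007], [0.554, -0.142, 0.007], [0.557, -0.144, 0.011], [0.561, -0.145, 0.012], [0.566, -0.144, 0.008], [0.573, -0.143, -0.001], [0.577, -0.144, -0.0], [0.582, -0.144, -0.001]]
```

>>> play_rows(commands=[[[0.02, 0.03, 0.0], [0, 0, -0.004]], [[0.045, 0.07, 0.0], [0, 0, -0.004]], [[0.065, 0.1, 0.0], [0, 0, -0.004]], [[0.0725, 0.113, -0.02], [0, 0, -0.004]], [[0.0725, 0.113, -0.05], [0, 0, -0.004]], [[0.0725, 0.113, -0.08], [0, 0, -0.004]], [[0.0725, 0.113, -0.1], [0, 0, -0.004]], [[0.0725, 0.113, -0.11], [0, 0, -0.004]], [[0.0725, 0.113, -0.11], [0, 0, -0.004]], [[0.0725, 0.113, -0.11], [0, 0, -0.004]]])

```text
time_s: 8.2
position: [0.5219, -0.1915, 0.1006]
tcp_rot: [[0.98, 0.002, 0.197], [-0.197, -0.001, 0.98], [0.002, -1.0, -0.001]]
force: [0.0, -0.4, -0.2]
opening: 0.248
```

Run:
```python
from h import *
s,w,T=wrist();print(s['time_s'],s['position'],s['force'],s['opening'],np.degrees(np.arctan2(s['tcp_rot'][1,0],s['tcp_rot'][0,0])))
c=capture('scene');t=capture('top')
a=cv2.resize(c['frame'][200:330,330:470],(420,390));b=cv2.resize(t['frame'][165:245,335:465],(380,234));b=np.vstack([b,np.zeros((156,380,3),np.uint8)])
cv2.imwrite('pics/v4.png',np.vstack([np.hstack([a,b]),np.hstack([cv2.resize(w['frame'],(320,200)),np.zeros((200,480,3),np.uint8)])])[:,:,::-1])
```

```text
8.2 [ 0.52188935 -0.19148191  0.10058291] [ 0.04984189 -0.4134365  -0.21700924] 0.24800776668554894 -11.334220293821165
```

View pics/v4.png

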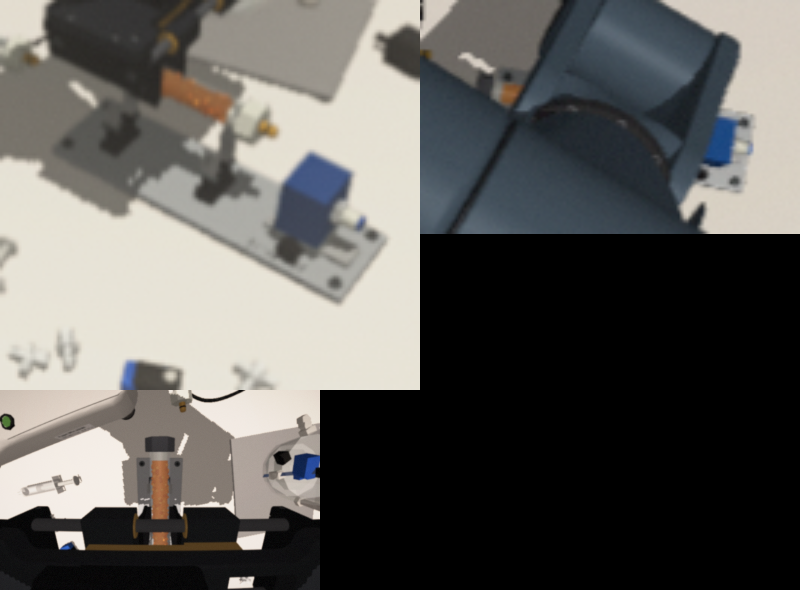

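The tube hangs over both clips, centred on the plate, with the spigot short of the port. Descending gently.

>>> play_rows(commands=[[[0, 0, -0.006], [0, 0, 0]], [[0, 0, -0.012], [0, 0, 0]], [[0, 0, -0.018], [0, 0, 0]], [[0, 0, -0.021], [0, 0, 0]], [[0, 0, -0.023], [0, 0, 0]], [[0, 0, -0.024], [0, 0, 0]], [[0, 0, -0.024], [0, 0, 0]]])

```text
time_s: 9.22
position: [0.5211, -0.1911, 0.0756]
tcp_rot: [[0.98, -0.0, 0.197], [-0.197, -0.0, 0.98], [-0.0, -1.0, -0.0]]
force: [-0.2, 0.3, -0.3]
opening: 0.247
```

>>> play_rows(commands=[[[0, 0, -0.001], [0, 0, 0]], [[0, 0, -0.002], [0, 0, 0]], [[0, 0, -0.003], [0, 0, 0]], [[0, 0, -0.003], [0, 0, 0]]])

```text
time_s: 9.72
position: [0.5211, -0.1912, 0.0731]
tcp_rot: [[0.98, 0.0, 0.197], [-0.197, -0.0, 0.98], [0.0, -1.0, -0.0]]
force: [-1.0, 1.3, 5.0]
opening: 0.244
```

>>> play_rows(commands=[[[0, 0, -0.001], [0, 0, 0]], [[0, 0, -0.002], [0, 0, 0]], [[0, 0, -0.002], [0, 0, 0]]])

```text
time_s: 10.1
position: [0.5212, -0.1912, 0.0712]
tcp_rot: [[0.98, 0.0, 0.197], [-0.197, -0.0, 0.98], [0.0, -1.0, -0.0]]
force: [-2.0, -0.3, 5.4]
opening: 0.241
```

>>> play_rows(commands=[[[0, 0, -0.001], [0, 0, 0]], [[0, 0, -0.002], [0, 0, 0]], [[0, 0, -0.002], [0, 0, 0]]])

```text
time_s: 10.48
position: [0.5212, -0.1912, 0.0691]
tcp_rot: [[0.98, 0.0, 0.197], [-0.197, -0.0, 0.98], [0.0, -1.0, -0.0]]
force: [-1.7, 0.2, 6.4]
opening: 0.244
```

>>> play_rows(commands=[[[0, 0, -0.001], [0, 0, 0]], [[0, 0, -0.002], [0, 0, 0]], [[0, 0, -0.002], [0, 0, 0]]])

```text
time_s: 10.85
position: [0.5211, -0.1911, 0.0664]
tcp_rot: [[0.98, -0.0, 0.197], [-0.197, -0.0, 0.98], [-0.0, -1.0, -0.0]]
force: [-1.2, -0.2, 2.2]
opening: 0.241
```

>>> play_rows(commands=[[[0, 0, -0.001], [0, 0, 0]], [[0, 0, -0.002], [0, 0, 0]], [[0, 0, -0.002], [0, 0, 0]]])

```text
time_s: 11.22
position: [0.521, -0.191, 0.064]
tcp_rot: [[0.98, -0.001, 0.197], [-0.197, 0.0, 0.98], [-0.001, -1.0, 0.0]]
force: [0.0, -0.8, -2.2]
opening: 0.243
```

>>> play_rows(commands=[[[0, 0, -0.001], [0, 0, 0]], [[0, 0, -0.002], [0, 0, 0]], [[0, 0, -0.002], [0, 0, 0]]])

```text
time_s: 11.6
position: [0.5209, -0.1909, 0.0622]
tcp_rot: [[0.98, -0.001, 0.197], [-0.197, 0.0, 0.98], [-0.001, -1.0, 0.0]]
force: [0.3, 0.2, -4.1]
opening: 0.243
```

>>> play_rows(commands=[[[0, 0, -0.0005], [0, 0, 0]], [[0, 0, -0.001], [0, 0, 0]], [[0, 0, -0.001], [0, 0, 0]]])

```text
time_s: 11.98
position: [0.521, -0.191, 0.0615]
tcp_rot: [[0.98, -0.0, 0.197], [-0.197, 0.0, 0.98], [-0.0, -1.0, 0.0]]
force: [-0.0, 0.6, -2.7]
opening: 0.242
```

>>> play_rows(commands=[[[0, 0, -0.0005], [0, 0, 0]], [[0, 0, -0.001], [0, 0, 0]], [[0, 0, -0.001], [0, 0, 0]]])

```text
time_s: 12.35
position: [0.521, -0.1911, 0.0605]
tcp_rot: [[0.98, -0.0, 0.197], [-0.197, 0.0, 0.98], [-0.0, -1.0, 0.0]]
force: [-1.0, 0.1, -2.6]
opening: 0.244
```

>>> play_rows(commands=[[[0, 0, -0.0005], [0, 0, 0]], [[0, 0, -0.0005], [0, 0, 0]]])

```text
time_s: 12.6
position: [0.5211, -0.1911, 0.0601]
tcp_rot: [[0.98, -0.0, 0.197], [-0.197, -0.0, 0.98], [-0.0, -1.0, -0.0]]
force: [-1.9, 0.7, -1.5]
opening: 0.242
```

>>> play_rows(commands=[[[0, 0, -0.0005], [0, 0, 0]], [[0, 0, -0.0005], [0, 0, 0]]])

```text
time_s: 12.85
position: [0.5211, -0.1911, 0.06]
tcp_rot: [[0.98, 0.0, 0.197], [-0.197, -0.0, 0.98], [0.0, -1.0, -0.0]]
force: [-1.8, 0.5, 4.1]
opening: 0.245
```

>>> play_rows(commands=[[[0, 0, -0.0005], [0, 0, 0]], [[0, 0, -0.0005], [0, 0, 0]]])

```text
time_s: 13.1
position: [0.5211, -0.1911, 0.0599]
tcp_rot: [[0.98, 0.0, 0.197], [-0.197, -0.0, 0.98], [0.0, -1.0, -0.0]]
force: [-2.8, 1.3, 7.9]
opening: 0.243
```

Hard seat reached at TCP z = 0.060, as predicted. I'll relieve the press and then slide towards the port.

>>> play_rows(commands=[[[0, 0, 0.0008], [0, 0, 0]], [[0, 0, 0.0008], [0, 0, 0]], [[-0.0004, -0.002, 0.0008], [0, 0, 0]], [[-0.0008, -0.004, 0.0008], [0, 0, 0]], [[-0.0012, -0.006, 0.0008], [0, 0, 0]], [[-0.0016, -0.008, 0.0008], [0, 0, 0]], [[-0.002, -0.01, 0.0008], [0, 0, 0]]])

```text
time_s: 13.98
position: [0.5191, -0.2005, 0.06]
tcp_rot: [[0.98, -0.0, 0.197], [-0.197, 0.001, 0.98], [-0.0, -1.0, 0.001]]
force: [-1.5, 3.2, 5.5]
opening: 0.241
```

>>> play_rows(commands=[[[-0.0004, -0.002, 0], [0, 0, 0]], [[-0.0008, -0.004, 0], [0, 0, 0]], [[-0.0012, -0.006, 0], [0, 0, 0]]])

```text
time_s: 14.35
position: [0.5179, -0.2065, 0.06]
tcp_rot: [[0.98, -0.0, 0.197], [-0.197, 0.001, 0.98], [-0.0, -1.0, 0.001]]
force: [-1.5, 3.7, 6.7]
opening: 0.238
```

>>> play_rows(commands=[[[-0.0003, -0.0015, 0], [0, 0, 0]], [[-0.0006, -0.003, 0], [0, 0, 0]], [[-0.0008, -0.004, 0], [0, 0, 0]]])

```text
time_s: 14.72
position: [0.5171, -0.2105, 0.06]
tcp_rot: [[0.98, -0.0, 0.197], [-0.197, 0.001, 0.98], [-0.0, -1.0, 0.001]]
force: [-2.2, 5.1, 4.5]
opening: 0.243
```

>>> play_rows(commands=[[[-0.0003, -0.0015, 0.0004], [0, 0, 0]], [[-0.0006, -0.003, 0.0004], [0, 0, 0]], [[-0.0006, -0.003, 0.0004], [0, 0, 0]]])

```text
time_s: 15.1
position: [0.5164, -0.2142, 0.0601]
tcp_rot: [[0.98, -0.0, 0.197], [-0.197, 0.0, 0.98], [-0.0, -1.0, 0.0]]
force: [-1.2, 3.1, 1.7]
opening: 0.241
```

>>> play_rows(commands=[[[-0.0002, -0.001, 0], [0, 0, 0]], [[-0.0004, -0.002, 0], [0, 0, 0]], [[-0.0004, -0.002, 0], [0, 0, 0]]])

```text
time_s: 15.48
position: [0.516, -0.2163, 0.0601]
tcp_rot: [[0.98, -0.0, 0.197], [-0.197, -0.0, 0.98], [-0.0, -1.0, -0.0]]
force: [-1.9, 2.5, -0.6]
opening: 0.245
```

>>> play_rows(commands=[[[-0.0002, -0.001, 0], [0, 0, 0]], [[-0.0002, -0.001, 0], [0, 0, 0]]])

```text
time_s: 15.72
position: [0.5158, -0.2172, 0.0601]
tcp_rot: [[0.98, -0.0, 0.197], [-0.197, -0.0, 0.98], [-0.0, -1.0, -0.0]]
force: [-1.1, 1.2, -0.9]
opening: 0.245
```

>>> play_rows(commands=[[[-0.0002, -0.001, 0], [0, 0, 0]], [[-0.0002, -0.001, 0], [0, 0, 0]]])

```text
time_s: 15.98
position: [0.5157, -0.2182, 0.0601]
tcp_rot: [[0.98, -0.0, 0.197], [-0.197, -0.0, 0.98], [-0.0, -1.0, -0.0]]
force: [-1.7, 1.1, -0.9]
opening: 0.246
```

>>> play_rows(commands=[[[-0.0002, -0.001, 0], [0, 0, 0]], [[-0.0002, -0.001, 0], [0, 0, 0]]])

```text
time_s: 16.23
position: [0.5155, -0.2191, 0.0602]
tcp_rot: [[0.98, -0.0, 0.197], [-0.197, 0.0, 0.98], [-0.0, -1.0, 0.0]]
force: [-0.4, 2.2, -2.4]
opening: 0.246
```

>>> play_rows(commands=[[[-0.0002, -0.001, 0], [0, 0, 0]], [[-0.0002, -0.001, 0], [0, 0, 0]]])

```text
time_s: 16.48
position: [0.5153, -0.2201, 0.0602]
tcp_rot: [[0.98, -0.0, 0.197], [-0.197, 0.0, 0.98], [-0.0, -1.0, 0.0]]
force: [-1.3, 1.8, -1.7]
opening: 0.243
```

>>> play_rows(commands=[[[-0.0002, -0.001, 0], [0, 0, 0]], [[-0.0002, -0.001, 0], [0, 0, 0]]])

```text
time_s: 16.73
position: [0.5151, -0.2211, 0.0602]
tcp_rot: [[0.98, -0.0, 0.197], [-0.197, 0.0, 0.98], [-0.0, -1.0, 0.0]]
force: [-1.0, 2.1, -2.9]
opening: 0.244
```

>>> play_rows(commands=[[[-0.0002, -0.001, 0], [0, 0, 0]], [[-0.0002, -0.001, 0], [0, 0, 0]]])

```text
time_s: 16.98
position: [0.5149, -0.2216, 0.0602]
tcp_rot: [[0.98, -0.0, 0.197], [-0.197, 0.001, 0.98], [-0.0, -1.0, 0.001]]
force: [-0.7, 4.8, -3.2]
opening: 0.246
```

Run:
```python
from h import *
s,w,T=wrist();print(s['time_s'],s['position'],s['force'])
R=s['tcp_rot'];p=s['position']
for v in range(90,128,2): print(v,w['frame'][v,312,0],((ray(w,T,[[312,v]],p[2]-.001)-p)@R)[0,2].round(4))
c=capture('scene');cv2.imwrite('pics/v5.png',cv2.resize(c['frame'][210:330,330:470,::-1],(700,600),interpolation=cv2.INTER_CUBIC))
```

```text
16.975 [ 0.51492715 -0.22161146  0.06017814] [-0.69929233  4.8300948  -3.19114547]
90 97 0.087
92 79 0.0862
94 61 0.0853
96 59 0.0844
98 61 0.0836
100 56 0.0827
102 61 0.0818
104 58 0.0809
106 62 0.08
108 63 0.0792
110 62 0.0783
112 59 0.0774
114 58 0.0765
116 61 0.0756
118 58 0.0747
120 59 0.0738
122 62 0.0729
124 140 0.072
126 163 0.0711
```

View pics/v5.png

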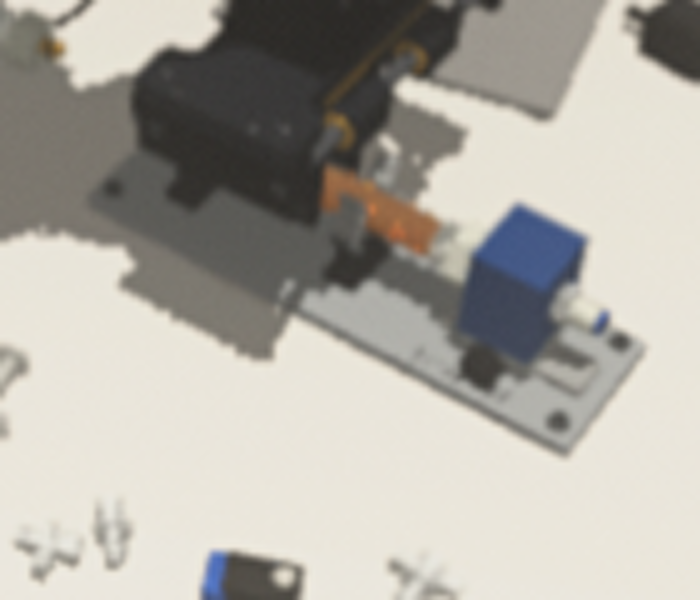

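No slip in the grip. The cap is at the port block and the force has begun to rise steeply. I'll push a little more to confirm it is home.

>>> play_rows(commands=[[[-0.0001, -0.0005, 0], [0, 0, 0]], [[-0.0001, -0.0005, 0], [0, 0, 0]]])

```text
time_s: 17.32
position: [0.5149, -0.2216, 0.0602]
tcp_rot: [[0.98, 0.0, 0.197], [-0.197, 0.001, 0.98], [-0.0, -1.0, 0.001]]
force: [1.1, 7.1, -1.2]
opening: 0.243
```

>>> play_rows(commands=[[[-0.0001, -0.0004, 0], [0, 0, 0]], [[-0.0001, -0.0004, 0], [0, 0, 0]]])

```text
time_s: 17.58
position: [0.5149, -0.2217, 0.0602]
tcp_rot: [[0.98, 0.0, 0.197], [-0.197, 0.002, 0.98], [-0.0, -1.0, 0.002]]
force: [1.0, 8.1, -2.0]
opening: 0.244
```

>>> play_rows(commands=[[[-0.0001, -0.0003, -0.0005], [0, 0, 0]], [[-0.0001, -0.0003, -0.0005], [0, 0, 0]], [[-0.0001, -0.0003, -0.0005], [0, 0, 0]]])

```text
time_s: 17.95
position: [0.5149, -0.2217, 0.0601]
tcp_rot: [[0.98, 0.0, 0.198], [-0.198, 0.002, 0.98], [-0.0, -1.0, 0.002]]
force: [1.9, 9.4, 1.5]
opening: 0.245
```

>>> play_rows(commands=[[[0.0001, 0.0006, 0.0002], [0, 0, 0]], [[0.0001, 0.0006, 0.0002], [0, 0, 0]], [[0.0001, 0.0006, 0.0002], [0, 0, 0]], [[0.0001, 0.0006, 0.0002], [0, 0, 0]], [[0.0001, 0.0006, 0.0002], [0, 0, 0]], [[0.0001, 0.0006, 0.0002], [0, 0, 0]]], gripper=0.05)

```text
time_s: 18.7
position: [0.5147, -0.2228, 0.0599]
tcp_rot: [[0.98, 0.0, 0.197], [-0.197, -0.0, 0.98], [0.0, -1.0, -0.0]]
force: [-0.4, -0.0, -0.3]
opening: 0.574
```

Released. Now lifting clear and backing off to look.

>>> play_rows(commands=[[[0, 0, 0.01], [0, 0, 0]], [[0, 0, 0.025], [0, 0, 0]], [[0, 0, 0.05], [0, 0, 0]], [[0, 0, 0.09], [0, 0, 0]], [[0, 0, 0.13], [0, 0, 0]], [[0, 0, 0.16], [0, 0, 0]], [[-0.02, -0.05, 0.17], [0, 0, 0]], [[-0.03, -0.1, 0.17], [0, 0, 0]], [[-0.03, -0.11, 0.17], [0, 0, 0]], [[-0.03, -0.11, 0.17], [0, 0, 0]]])

```text
time_s: 19.95
position: [0.4845, -0.3329, 0.2305]
tcp_rot: [[0.98, 0.0, 0.198], [-0.198, 0.0, 0.98], [0.0, -1.0, 0.0]]
force: [0.5, 0.3, 0.6]
opening: 0.574
```

Run:
```python
from h import *
s,w,T=wrist();print(s['time_s'],s['position'],s['force'])
c=capture('scene');a=cv2.resize(c['frame'][210:330,330:470],(466,400),interpolation=cv2.INTER_CUBIC)
b=cv2.resize(w['frame'][0:260,240:440],(308,400),interpolation=cv2.INTER_CUBIC)
cv2.imwrite('pics/v6.png',np.hstack([a,b])[:,:,::-1])
P=pts(w,T);np.savez('w6.npz',T=T,P=P,**w)
```

```text
19.95 [ 0.4845099  -0.3328737   0.23049222] [0.5135887  0.27447902 0.56097266]
```

View pics/v6.png

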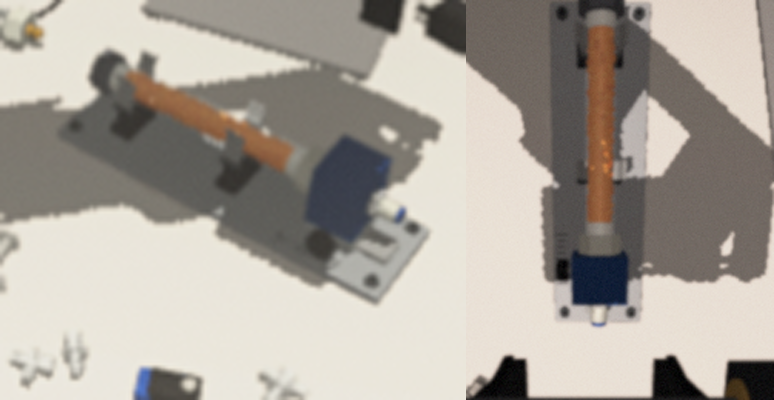

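The tube sits in both clips, and the white cap touches the blue block in both views with no gap. One last height check, then hand in.

Run:
```python
from h import *
d=np.load('w6.npz');P=d['P'];f=d['frame'];hsv=cv2.cvtColor(f,cv2.COLOR_RGB2HSV)
for v in (25,60,95,130): 
    u=240+int(133/1.54);print(v,np.median(P[v-4:v+4,u-3:u+4].reshape(-1,3),0).round(4))
print(hand_in())
```

```text
25 [ 0.5255 -0.1677  0.0537]
60 [ 0.5192 -0.1992  0.0541]
95 [ 0.5123 -0.2326  0.0539]
130 [ 0.5058 -0.2673  0.0538]
the job is handed in; nothing more can be done
None
```

The fresh cartridge is fitted: snapped into both clips with its spigot towards the blue port block, then slid about 31 mm until its white cap stopped on the port. I handed the job in at about 20 s of the 67 s allowed.

- **Snap-in:** the push readings between steps peaked at about 6.4 N. The tube then dropped in and met the hard seat at the expected height, where I pressed to about 8 N.
- **Slide:** drag was about 2–5 N, and the tube did not slip in the grip. At the end the push rose steeply and the arm stopped moving at about 9.5 N, well under the 15 N limit.
- **Last checks:** after release the tube's top measured level, about 54 mm at four points along it, so both clips are seated. In both camera views the cap touches the block with no visible gap, and the gripper is clear. The arm never came near the spent cartridge; it lowered beside the vials but stayed clear of them.

The valve's opening could not be seen directly. I infer it from the hard stop and the cap touching the block. No check failed. The only disagreement was 1–3 mm between the top and wrist camera positions, which contact during the moves settled.

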